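# Snap the cover onto the terminal box and keep it pressed

### The arm

A 7-joint arm with a two-finger parallel gripper is mounted at the origin on a cart in front of the work surface, level with it; the furniture and walls round the work are solid. World frame = base frame: x ahead of the robot, y to its left, z up, the work surface at z = 0. Lengths are in mm, angles in rad, forces in N, time in s.
With the tool pointing down it reaches from about 350 to 900 mm from the base axis. Payload 8.1 kg.
Tool frame: the origin (TCP) lies between the finger pads, 19 mm behind the fingertips; this is the grasp point; z points along the fingers, y is the line along which they close (so a half turn about z gives the same grasp; the last joint's range is limited). The gripper opens to 92 mm and grips with 3 to 60 N. Pads are 19 mm wide; open, the fingers measure 130 mm over their backs; the gripper's body (75 mm by 190 mm) begins 47 mm behind the grasp point.
Start: joints at [-1.409, 0.434, 0.025, 1.573, -0.012, 1.134, -0.075], TCP at [163.599, 603.221, 245.542] pointing down, gripper open.
Joint ranges: [-2.62, 2.62], [-0.44, 2.09], [-1.27, 1.32], [0.08, 2.57], [-1.32, 4.46], [0.12, 2], [-2.74, 2.74]. Speed limits (rad/s): [2.22, 2.22, 3.01, 3.01, 3.14, 3.14, 3.14].

### API

Orientations are given as a unit quaternion [x, y, z, w].
In Python, from bench import bot gives the robot as it stands.
- The arm moves only by the shell command python3 -m handwheel 'ROWS' [FORCE]. ROWS is a JSON object of lists of equal length, an entry for each row: "fingers": the closure, from 0 (fully open) to 1 (shut); "linear": the shift along the tool's x, y, z in cm, a list of three; "twist": the turn about the tool's z in degrees. In form: {"fingers": [fingers, ...], "linear": [[tx, ty, tz], ...], "twist": [twist, ...]}. A call has 1 to 20 rows; each row is the pose to reach, as a shift and turn from the pose commanded when the call began, along the tool's axes at that moment; what a row does not reach only later rows make up. A row lasts 1/10 s, in which the tool goes at most 50 mm and 8.59 degrees, less where a joint would pass 70% of its speed; a pose out of reach is approached as far as the arm can. A call with a gripper value outside its range is refused whole. The fingers move at their own pace and stop on an object; FORCE is the grip in N (left out, the last holds). Time passes only in rows, so rows that repeat a pose let the fingers close. It gives the time, the measured TCP pose, the force, the opening and the grip force at its end, in the units of the state.
- bot.get_obs(): the state, without advancing time (a new reading comes with each control period).
- bot.grab_frame(name): name is "scene" or "top" or "wrist"; returns a dict with "img" (480x640x3 uint8, red, green, blue), "depth" (480x640 float32, mm along the optical axis (not along the pixel's ray), 0 where there is no reading), "fx", "fy", "cx", "cy" (pixels), "cam_to_world" (4x4, takes a point from camera to world coordinates). Camera axes: x right, y down, z forward; pixel columns grow to the right and rows downward; lengths in mm; the calibration is good to about 2 mm. A picture is of the moment at which its call begins.
- bot.hand_in(): hands the job in; it is judged then, once.
Trained networks look in a picture, given as the dict that the camera call returned (one of the last four; its "shot" number tells which), for a name from the list of things; names that differ only in an ending like _2 or _b are one class to them, and where a whole thing is asked for, a point or a joint stands for the part that bears it (a point fixed in the world has none). Each returns a list of dicts, best first, with "confidence" (0 to 1); they miss things now and then, are a little off and sometimes report something else, mostly with a low value. They report only what shows in the picture. A call takes as long as a camera call.
- bot.look_for(thing, picture): "position" ([x, y, z] in mm, in world coordinates, good to about 4 mm: the middle of the surface that is visible of it).
- bot.place_of(thing, picture): "position" ([x, y, z] in mm, in world coordinates, good to about 4 mm: a listed point, or the origin of a listed thing).
The state is a dict: "time": time; "joint_positions": joint angles; "qvel": joint speeds; "joint_torque": joint torques, N m; "tool_pos": TCP position; "orientation": TCP orientation; "ft_force": force on the tool from outside, world axes, zero at the start; "wrist_torque": the same for the moment, N m; "opening": finger opening in mm; "grip_force": force on a finger pad.
Only numpy, scipy, OpenCV 4.12 (cv2) and the standard library are available. Lean on these libraries where they do the work, as an engineer would, in place of code of your own. Each camera call takes 0.05 s, during which the arm holds its last target. There are 200 camera calls.

### The job

The orange cover of the terminal box is parked in the yellow cradle. Pull it straight up out of the cradle's spring clips by its grip, then press it down onto the open blue terminal box until both clips snap over it and it sits fully home. Do not let go: finish while still holding the cover by its grip and pressing it down firmly on the box, and leave the tin, the die block and the roller nearby where they are.

Things in the scene. Friction and masses are not known exactly. Their poses are not given: they have to be found in the camera images.
- cover: Loose orange cover, about 0.11 kg. Origin: centre of its underside, z up. Body 80 (x) x 56 (y) x 18 (z) mm; at each x end a lug 6.5 mm long, 22 wide, 4 thick, level with the underside (93 mm over the lugs). On top a central grip rib 56 long (x) x 18 wide (y), its top 46 mm above the origin; grasp it across the 18 mm. A half turn about z makes no difference.
- cover_grip (a point): Middle of the cover's grip rib, 40 mm above its underside (22 mm above the cover's body, 6 mm below the rib's top): a good TCP point for the grasp. Axes as the cover.
- box: Blue terminal box fixed to the bench, open on top, green terminals inside, black cable gland on its +y side. Origin: centre of its foot (128 x 78 mm) on the bench, z up. Ledge for the cover 45 mm up. Cheeks leave 2 mm play each side of the cover and flare outward from 8 to 17 mm above the ledge (36 mm off centre at the top). A stiff spring clip stands at each x end.
- box_seat (a point): Centre of the box's ledge, 45 mm above the bench: the cover's underside centre must come here, cover x along box x (either way round). The lugs meet the clips' noses about 14 mm above home; the push rises to about 15 N in all, drops suddenly, then the cover's underside lands on the ledge.
- box_clip_a (a joint): Spring clip at the box's +x end, leaf at x = 48 mm, its black slanted nose reaching from x = 52 mm, 22 mm above the ledge, in to x = 42.5 mm at 7 mm above it, hooked below. 0 = upright (at rest, or snapped over the lug); grows to about 0.1 rad as the lug pushes it outward.
- box_clip_b (a joint): The same clip at the box's -x end; 0 = upright, positive = pushed outward.
- dock: Yellow parking cradle fixed to the bench, shape and size as the box (foot 128 x 78 mm, ledge 45 mm up, cheeks, clips at the x ends) but empty and without gland. The cover starts seated in it. Its clips are weaker and slanted below too: a straight pull up of about 10 N frees the cover within 12 mm. Origin: centre of its foot, z up.
- dock_seat (a point): Centre of the cradle's ledge, 45 mm above the bench.
- tin: Round open metal tin of eyelets, 68 mm across, 31 mm high, bystander. Origin at the centre of its underside.
- die: Grey stepped round die block, 40 mm across, 32 mm high, bystander. Origin at the centre of its underside.
- roller: Hand roller with wooden handle and black wheel, 45 x 145 x 34 mm, lying, bystander. Origin at the centre of its underside, length along y.

How it is judged (in metres and radians):
On the way:
1. the cover is pulled up out of the cradle, its underside more than 30 mm above the ledge, held in the fingers and clear of the cradle (z of cover in the frame of dock_seat above 0.03 m and contact force between cover and dock below 0.1 N and contact force between the fingers and cover above 1 N), for 0.1 s.
At the end, for the whole second after the job is handed in: Cover home on the blue box (within 2 mm in height, 5 mm sideways, 0.08 rad), both box clips within 0.04 rad of upright, the fingers still on the cover with over 3 N and the cover bearing on the box with over 5 N (its weight is about 1 N), at rest, through the last second (horizontal distance between cover and box_seat below 0.005 m and z of cover in the frame of box_seat between -0.003 and 0.002 m and angle between the x axis of cover and the x axis of box, either way round below 0.08 rad and value of joint each of box_clip_a, box_clip_b below 0.04 rad and contact force between cover and box above 5 N and contact force between the fingers and cover above 3 N and linear speed of cover below 0.02 m/s); the arm keeps its last pose, push and grip.
It fails at once if the tin, the die block or the roller is moved more than 30 mm (distance of any of tin, die, roller from where it was at the start of the episode above 0.03 m).
It also fails if it takes over 42 s, if anything falls off the work surface, if the arm or the gripper's body presses on something with over 40 N, if the wrist force passes 120 N, or if a joint passes its speed limit or range.

## Working session

There is one attempt and no reset: what is moved stays moved. The work goes in short steps, Python scripts to look and compute and a shell command to move; the robot and the scene stay as the last step left them, time stands still between calls to the robot, and variables do not carry over. Pictures are saved under pics/ and viewed, at most 10 in all, crops included, and the job is handed in when it is done.

```bash
mkdir -p pics; python3 - <<'E'
from bench import bot
import cv2,numpy as np
o=bot.get_obs();print({k:np.round(o[k],3) for k in('time','tool_pos','orientation','ft_force','opening')})
ims=[]
for n in('scene','top'):
    f=bot.grab_frame(n);ims.append(f['img'])
    for t in('cover','cover_grip','dock','dock_seat','box','box_seat','tin','die','roller'):
        r=bot.place_of(t,f);print(n,t,[(np.round(q['position']),round(q['confidence'],2)) for q in r[:2]])
    cv2.imwrite(f'pics/{n}0.png',f['img'][:,:,::-1])
    np.savez(f'pics/{n}0.npz',**{k:f[k] for k in('img','depth','fx','fy','cx','cy','cam_to_world')})
E
```

```text
{'time': np.float64(0.0), 'tool_pos': array([163.498, 602.758, 244.763]), 'orientation': array([ 0.132,  0.991, -0.001, -0.   ]), 'ft_force': array([-0.062,  0.184,  0.143]), 'opening': np.float64(92.19)}
scene cover [(array([488., 123.,  44.]), 0.88)]
scene cover_grip [(array([486., 123.,  83.]), 0.78)]
scene dock [(array([488., 119.,  -1.]), 0.66), (array([488., 120.,  42.]), 0.38)]
scene dock_seat [(array([489., 120.,  45.]), 0.97), (array([640.,  99.,  46.]), 0.63)]
scene box [(array([641., 100.,  45.]), 0.61)]
scene box_seat [(array([641.,  99.,  45.]), 0.91)]
scene tin [(array([685., -53.,  -3.]), 0.69)]
scene die [(array([532., -52.,   6.]), 0.94)]
scene roller [(array([ 445., -106.,   -2.]), 0.81)]
top cover [(array([488., 122.,  44.]), 0.83), (array([683., -57.,  -0.]), 0.46)]
top cover_grip [(array([490., 123.,  86.]), 0.84)]
top dock [(array([486., 124.,   1.]), 0.68)]
top dock_seat [(array([484., 119.,  44.]), 0.8)]
top box []
top box_seat [(array([643., 100.,  45.]), 0.88)]
top tin [(array([680., -58.,  -3.]), 0.76)]
top die [(array([529., -56.,   3.]), 0.82)]
top roller [(array([ 449., -102.,    2.]), 0.67), (array([489., 123.,  -1.]), 0.28)]
```

View pics/top0.png

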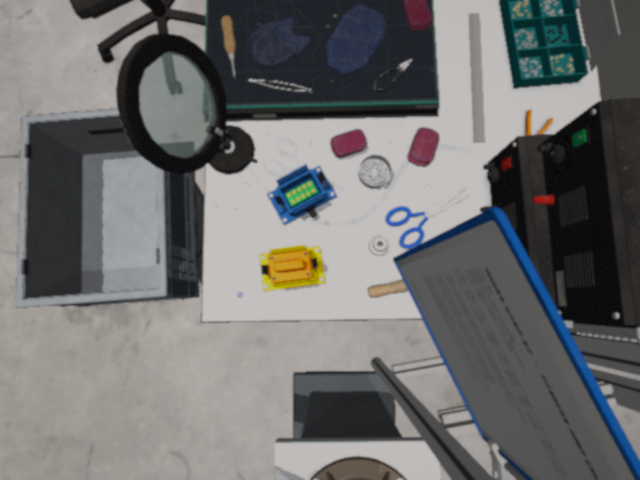

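View pics/scene0.png

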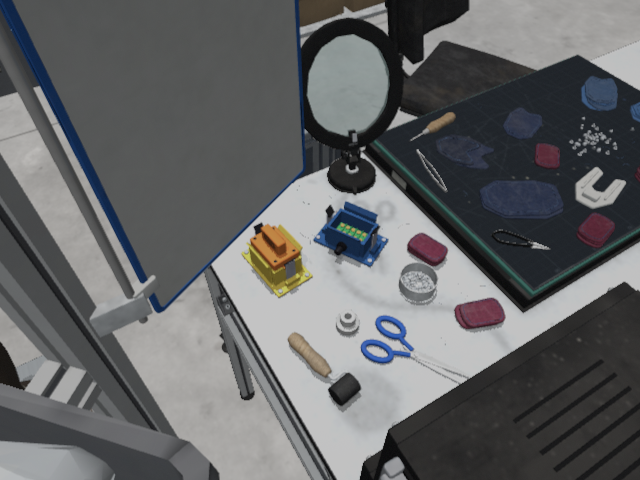

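```bash
python3 - <<'E'
from bench import bot
import cv2,numpy as np
f=bot.grab_frame('wrist');cv2.imwrite('pics/wrist0.png',f['img'][:,:,::-1]);print(np.round(f['cam_to_world'],3),f['fx'])
from scipy.spatial.transform import Rotation as R
print(R.from_quat(bot.get_obs()['orientation']).as_matrix().round(3))
def load(n):
    d=dict(np.load(f'pics/{n}0.npz'));T=d['cam_to_world'];return d,T
for n in('scene','top'):
    d,T=load(n);p=np.linalg.inv(T)@[163,603,245,1];print(n,T[:3,3].round(),p[0]/p[2]*d['fx']+d['cx'],p[1]/p[2]*d['fy']+d['cy'],p[2])
    z=d['depth'];v,u=np.mgrid[:480,:640]
    P=np.stack([(u-d['cx'])*z/d['fx'],(v-d['cy'])*z/d['fy'],z,np.ones_like(z)],-1)@T.T
    hsv=cv2.cvtColor(d['img'],cv2.COLOR_RGB2HSV)
    w=P[...,:3]
    near=lambda c,r:(np.hypot(w[...,0]-c[0],w[...,1]-c[1])<r)&(z>0)
    for nm,c,zl,zh in(('rib',(488,122),82,105),('body',(488,122),57,72),('dockfoot',(488,120),3,14),('boxtop',(641,100),50,75),('boxfoot',(641,100),3,14)):
        m=near(c,85)&(w[...,2]>zl)&(w[...,2]<zh)
        if nm in('dockfoot','boxfoot'): m&=hsv[...,1]>110
        q=w[m][:,:2].astype(np.float32)
        if len(q)>8:print(nm,len(q),[np.round(a,1) for a in cv2.minAreaRect(q)],np.median(w[m][:,2]).round(1))
    # obstacles height in the neighbourhood of the path
    for y0 in range(-100,700,100):print(y0,[int(np.max(w[(w[...,0]>x0)&(w[...,0]<x0+100)&(w[...,1]>y0)&(w[...,1]<y0+100)&(z>0)][:,2],initial=-999)) for x0 in range(100,800,100)])
E
```

```text
[[ 2.63000e-01  9.32000e-01  2.50000e-01  9.61960e+01]
 [ 9.65000e-01 -2.54000e-01 -6.70000e-02  6.21822e+02]
 [ 0.00000e+00  2.59000e-01 -9.66000e-01  3.84354e+02]
 [ 0.00000e+00  0.00000e+00  0.00000e+00  1.00000e+00]] 382.4110860743546
[[-0.965  0.262  0.   ]
 [ 0.262  0.965  0.   ]
 [-0.     0.    -1.   ]]
scene [ 258. -419.  770.] -13.746215524347576 77.08985988092712 927.5089472249223
rib 305 [array([486.9, 120.2]), array([19.4, 58.3]), np.float64(8.6)] 90.3
body 1075 [array([487. , 121.7]), array([ 77.7, 110.4]), np.float64(4.7)] 62.4
dockfoot 536 [array([486.8, 119.2]), array([ 77.2, 125.5]), np.float64(6.5)] 6.2
boxtop 476 [array([641.4,  99.2]), array([ 80.3, 108.2]), np.float64(25.2)] 58.2
boxfoot 502 [array([639.4,  98.2]), array([ 75.8, 126.7]), np.float64(29.3)] 6.2
-100 [-999, -999, 626, 595, 35, 32, 31]
0 [14, -809, 3, 92, 72, 69, 25]
100 [-999, -807, 3, 94, 66, 68, 17]
200 [-811, -809, -53, 2, 3, 166, 228]
300 [-809, -809, -173, -810, -999, 288, 312]
400 [-807, -808, -810, -738, -999, -999, -19]
500 [-809, -808, -809, -809, -999, -999, -999]
600 [232, -807, -810, -809, -999, -999, -999]
top [417.  53. 927.] -54.37161963699299 487.0818743619426 644.3788170223231
rib 298 [array([485.7, 122.2]), array([18.9, 56.1]), np.float64(5.9)] 89.3
body 1180 [array([486.1, 122.3]), array([ 76.6, 109. ]), np.float64(6.6)] 61.6
dockfoot 382 [array([485.4, 122. ]), array([ 75.6, 124.7]), np.float64(6.5)] 5.0
boxtop 420 [array([640.3, 100.9]), array([ 77. , 108.6]), np.float64(27.9)] 58.5
boxfoot 509 [array([639.6, 100.8]), array([ 74.4, 123.9]), np.float64(27.6)] 5.5
-100 [15, -806, 703, 704, 34, 31, 30]
0 [18, -809, 2, 91, 65, 67, 25]
100 [4, -809, 3, 93, 66, 67, 18]
200 [-808, -808, 4, 3, 3, 161, 224]
300 [-809, -808, 2, 56, 58, 287, 313]
400 [-808, -808, -810, 54, -154, -154, -153]
500 [-808, -809, -809, 54, -152, -154, 50]
600 [-807, -808, -808, 57, 57, 54, 58]
```

View pics/wrist0.png

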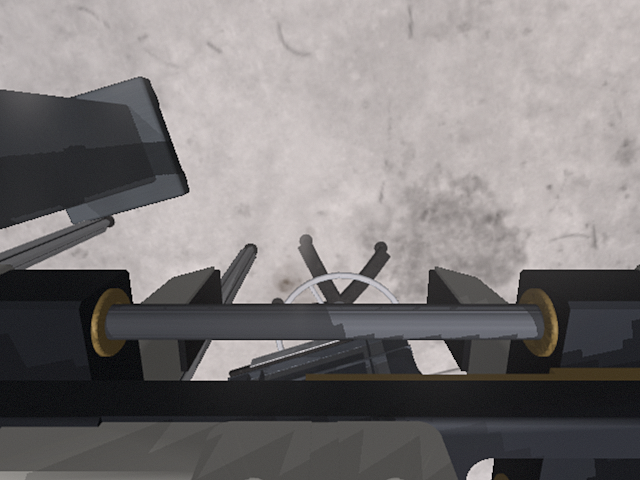

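```bash
python3 - <<'E'
import numpy as np
W=[]
for n in('scene','top'):
    d=dict(np.load(f'pics/{n}0.npz'));T=d['cam_to_world'];z=d['depth'];v,u=np.mgrid[:480,:640]
    P=np.stack([(u-d['cx'])*z/d['fx'],(v-d['cy'])*z/d['fy'],z,np.ones_like(z)],-1)@T.T
    W.append(P[z>0][:,:3])
w=np.vstack(W)
b=w[(w[:,0]>100)&(w[:,0]<700)&(w[:,1]<60)&(w[:,1]>-500)&(w[:,2]>120)&(w[:,2]<850)]
for x0 in range(100,700,50):
    q=b[(b[:,0]>=x0)&(b[:,0]<x0+50)]
    if len(q):print('board',x0,'ymax',q[:,1].max().round(),'z',np.percentile(q[:,2],[0,5,50,100]).round())
l=w[(w[:,0]>550)&(w[:,0]<800)&(w[:,1]>150)&(w[:,1]<450)&(w[:,2]>100)]
for z0 in range(100,350,40):
    q=l[(l[:,2]>=z0)&(l[:,2]<z0+40)]
    if len(q):
        i=np.argsort(np.hypot(q[:,0]-641,q[:,1]-100))[0];print('lamp',z0,q[i].round(),q[:,0].min().round(),q[:,1].min().round())
s=np.array([163.5,602.8,244.8]);Rt=np.array([[-.965,.262,0],[.262,.965,0],[0,0,-1]])
for g in([487,121.5,170],[640,100,190]):print((Rt.T@(np.array(g)-s)/10).round(2))
E
```

```text
board 100 ymax -141.0 z [164. 374. 376. 378.]
board 150 ymax -102.0 z [120. 252. 438. 583.]
board 200 ymax -112.0 z [120. 254. 559. 649.]
board 250 ymax -106.0 z [121. 397. 561. 657.]
board 300 ymax -83.0 z [365. 397. 562. 702.]
board 350 ymax -60.0 z [120. 281. 540. 704.]
board 400 ymax -37.0 z [152. 266. 492. 705.]
board 450 ymax -29.0 z [149. 202. 347. 705.]
board 500 ymax -288.0 z [121. 164. 346. 350.]
board 550 ymax -288.0 z [121. 163. 345. 350.]
board 600 ymax -288.0 z [121. 161. 344. 349.]
board 650 ymax -281.0 z [120. 144. 323. 349.]
lamp 100 [694. 268. 110.] 655.0 238.0
lamp 140 [678. 288. 140.] 645.0 265.0
lamp 180 [669. 307. 181.] 645.0 278.0
lamp 220 [675. 324. 222.] 651.0 294.0
lamp 260 [689. 336. 261.] 668.0 312.0
lamp 300 [751. 331. 300.] 716.0 324.0
[-43.83 -37.97   7.48]
[-59.16 -36.04   5.48]
```

```bash
python3 -m handwheel '{"fingers":[0,0,0,0,0,0,0,0,0,0,0,0,0,0,0,0,0],"linear":[[-43.8,-38,6],[-43.8,-38,6],[-43.8,-38,6],[-43.8,-38,6],[-43.8,-38,6],[-43.8,-38,6],[-43.8,-38,6],[-43.8,-38,6],[-43.8,-38,6],[-43.8,-38,6],[-43.8,-38,6],[-43.8,-38,6],[-43.8,-38,6],[-43.8,-38,6],[-43.8,-38,6],[-43.8,-38,6],[-43.8,-38,6]],"twist":[5,10,15,20,25,30,35,40,45,50,55,60,65,68.3,68.3,68.3,68.3]}'
cat > h.py <<'E'
from bench import bot
import cv2,numpy as np
from scipy.spatial.transform import Rotation as R
def state():
    o=bot.get_obs();M=R.from_quat(o['orientation']).as_matrix()
    print('t',round(o['time'],2),'pos',np.round(o['tool_pos'],1),'yaw_y',np.degrees(np.arctan2(M[1,1],M[0,1])).round(2),'z',M[:,2].round(3),'ft',np.round(o['ft_force'],1),'op',round(o['opening'],1),'grip',round(o['grip_force'],1));return o,M
def cloud(f):
    T=f['cam_to_world'];z=f['depth'];v,u=np.mgrid[:480,:640]
    P=np.stack([(u-f['cx'])*z/f['fx'],(v-f['cy'])*z/f['fy'],z,np.ones_like(z)],-1)@T.T
    w=P[...,:3].copy();w[z<=0]=np.nan;return w,cv2.cvtColor(f['img'],cv2.COLOR_RGB2HSV)
def rect(w,m):
    q=w[m][:,:2].astype(np.float32)
    return (len(q),[np.round(a,1) for a in cv2.minAreaRect(q)]) if len(q)>8 else len(q)
E
python3 - <<'E'
from h import *
state();f=bot.grab_frame('wrist');cv2.imwrite('pics/wrist1.png',f['img'][:,:,::-1])
w,h=cloud(f)
n=(np.hypot(w[...,0]-487,w[...,1]-121)<85)
for a,b in((84,100),(58,70),(2,14)):
    m=n&(w[...,2]>a)&(w[...,2]<b)&(h[...,1]>110);print(a,rect(w,m))
for t in('cover','cover_grip','dock_seat'):print(t,[(np.round(q['position'],1),round(q['confidence'],2)) for q in bot.place_of(t,f)[:2]])
E
```

```text
time: 2.75
tool_pos: [486.8, 122.1, 185.6]
orientation: [0.665, 0.747, 0.0, -0.0]
ft_force: [-0.7, 0.6, -0.3]
opening: 91.5
grip_force: 0.0
t 2.75 pos [486.8 122.1 185.6] yaw_y 6.64 z [ 0.  0. -1.] ft [-0.7  0.6 -0.3] op 91.5 grip 0.0
84 (2375, [array([486.7, 123.8]), array([18.5, 55.1]), np.float64(6.9)])
58 (7134, [array([485.7, 130.4]), array([76.1, 93.6]), np.float64(6.6)])
2 (1614, [array([486.8, 123. ]), array([ 77. , 127.2]), np.float64(6.9)])
cover [(array([482.3, 119.9,  46.2]), 0.67)]
cover_grip [(array([488.9, 119.7,  85.7]), 0.92)]
dock_seat []
```

View pics/wrist1.png

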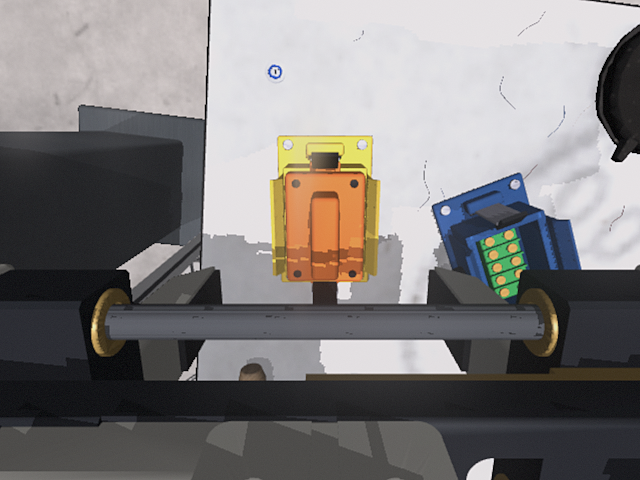

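The wrist view shows the orange rib at cols 310–340, rows 190–280, midway between the fingers (215 and 430), with the yellow cradle round it and the blue box at right (510, 240). I'll descend and grip.

```bash
python3 -m handwheel '{"fingers":[0.2,0.4,0.5,0.5,0.5,0.5,1,1,1,1,1,1,1,1],"linear":[[0,0,3],[0,0,6],[0,0,8],[0,0,9.2],[0,0,9.8],[0,0,9.8],[0,0,9.8],[0,0,9.8],[0,0,9.8],[0,0,9.8],[0,0,9.8],[0,0,9.8],[0,0,9.8],[0,0,9.8]],"twist":[0,0,0,0,0,0,0,0,0,0,0,0,0,0]}' 50; python3 -c "from h import *;state()"
```

```text
time: 4.35
tool_pos: [487.1, 122.0, 87.9]
orientation: [0.666, 0.746, 0.0, 0.0]
ft_force: [-0.7, 1.0, 6.1]
opening: 17.7
grip_force: 50.0
t 4.35 pos [487.1 122.   87.9] yaw_y 6.53 z [ 0.001  0.    -1.   ] ft [-0.7  1.   6.1] op 17.7 grip 50.0
```

```bash
python3 -m handwheel '{"fingers":[1,1,1,1,1,1,1,1,1,1,1,1,1,1],"linear":[[0,0,-0.4],[0,0,-0.8],[0,0,-1.2],[0,0,-1.6],[0,0,-2],[0,0,-3],[0,0,-4],[0,0,-5.5],[0,0,-7],[0,0,-8.5],[0,0,-9.5],[0,0,-10],[0,0,-10],[0,0,-10]],"twist":[0,0,0,0,0,0,0,0,0,0,0,0,0,0]}' 50; python3 - <<'E'
from h import *
o,M=state()
fs=[]
for n in('wrist','scene','top'):
    f=bot.grab_frame(n);w,h=cloud(f)
    cv2.imwrite(f'pics/{n}2.png',f['img'][:,:,::-1])
    n1=(np.hypot(w[...,0]-641,w[...,1]-100)<85)
    for a,b in((48,75),(2,14)):print(n,a,rect(w,n1&(w[...,2]>a)&(w[...,2]<b)&(h[...,1]>110)&(h[...,0]>85)&(h[...,0]<130)))
    orange=(h[...,0]>5)&(h[...,0]<18)&(h[...,1]>120)&(w[...,2]>100)&(np.hypot(w[...,0]-487,w[...,1]-121)<80)
    print(' cover',rect(w,orange),np.nanpercentile(w[orange][:,2],[5,50,95]) if orange.any() else '')
    for t in('cover','box_seat'):print(t,[(np.round(q['position'],1),round(q['confidence'],2)) for q in bot.place_of(t,f)[:2]])
E
```

```text
time: 5.75
tool_pos: [486.6, 121.8, 187.2]
orientation: [0.666, 0.746, -0.0, -0.0]
ft_force: [0.0, -0.1, -2.0]
opening: 17.7
grip_force: 50.0
t 5.75 pos [486.6 121.8 187.2] yaw_y 6.53 z [-0. -0. -1.] ft [ 0.  -0.1 -2. ] op 17.7 grip 50.0
wrist 48 (1557, [array([645., 123.]), array([ 56.5, 100.7]), np.float64(77.7)])
wrist 2 (2110, [array([632.4, 113.6]), array([ 77.2, 100.6]), np.float64(26.3)])
 cover (12794, [array([478.8, 129.1]), array([88.9, 71.1]), np.float64(72.9)]) [148.76764665 162.23011017 190.4535931 ]
cover [(array([485.9, 120.2, 144.2]), 0.56)]
box_seat [(array([641.4, 100.3,  42.2]), 0.86)]
scene 48 (375, [array([643.1,  95.6]), array([78.4, 82.9]), np.float64(28.4)])
scene 2 (497, [array([640.3,  99.4]), array([ 77.8, 127.3]), np.float64(28.4)])
 cover (834, [array([488.3,  96.1]), array([55.8, 46.1]), np.float64(7.9)]) [148.53586005 161.55514932 188.32550365]
cover [(array([489.3, 123.1, 143.4]), 0.6)]
box_seat [(array([639.7, 100.1,  44.8]), 0.65)]
top 48 (136, [array([647.8,  76. ]), array([80.4, 52.7]), np.float64(13.1)])
top 2 (224, [array([651.7,  77.5]), array([72.8, 71.8]), np.float64(27.8)])
 cover (69, [array([468.1,  73.9]), array([59.5,  8.6]), np.float64(17.3)]) [145.32464454 538.57733054 570.45131819]
cover []
box_seat [(array([643.8, 100.8,  43.3]), 0.92)]
```

View pics/wrist2.png

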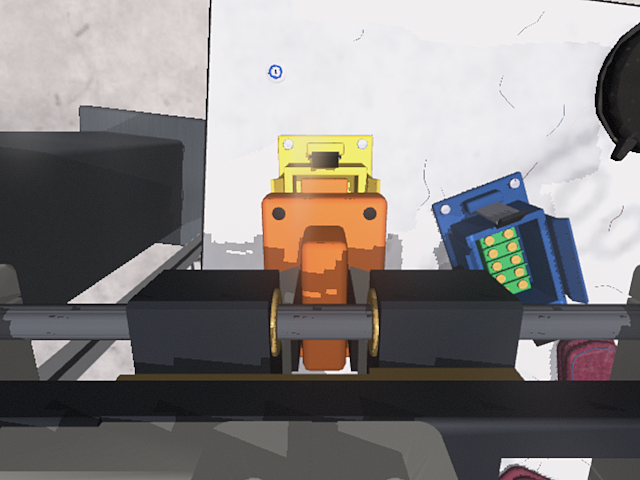

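The cover is out and held (rib at 322, 300 between the pads); the empty cradle is below it and the box at right (510, 250).

```bash
python3 -m handwheel '{"fingers":[1,1,1,1,1,1,1,1],"linear":[[-0.8,3,0],[-1.8,7,0],[-2.6,10.5,0],[-3.4,13.5,0],[-3.8,15.0,0],[-3.8,15.0,0],[-3.8,15.0,0],[-3.8,15.0,0]],"twist":[-5,-11,-16,-20,-21.7,-21.7,-21.7,-21.7]}' 50; python3 - <<'E'
from h import *
o,M=state()
for n in('wrist','scene','top'):
    f=bot.grab_frame(n);w,h=cloud(f)
    cv2.imwrite(f'pics/{n}3.png',f['img'][:,:,::-1])
    n1=(np.hypot(w[...,0]-641,w[...,1]-100)<85);bl=(h[...,1]>110)&(h[...,0]>85)&(h[...,0]<130)
    for a,b in((48,75),(2,14)):print(n,a,rect(w,n1&(w[...,2]>a)&(w[...,2]<b)&bl))
    og=(h[...,0]>5)&(h[...,0]<18)&(h[...,1]>120)&n1
    for a,b in((185,200),(157,170)):print(' cover',rect(w,og&(w[...,2]>a)&(w[...,2]<b)))
    for t in('cover','box_seat'):print(t,[(np.round(q['position'],1),round(q['confidence'],2)) for q in bot.place_of(t,f)[:1]])
cv2.imwrite('pics/c3.png',np.hstack([cv2.imread('pics/wrist3.png')[::2,::2],cv2.resize(cv2.imread('pics/scene3.png')[150:300,250:450],(320,240))]))
E
```

```text
time: 7.0
tool_pos: [639.1, 101.5, 187.4]
orientation: [0.513, 0.858, -0.0, -0.0]
ft_force: [0.4, 0.5, -1.9]
opening: 17.6
grip_force: 50.0
t 7.0 pos [639.1 101.5 187.4] yaw_y 28.21 z [-0.001  0.    -1.   ] ft [ 0.4  0.5 -1.9] op 17.6 grip 50.0
wrist 48 (244, [array([621.4, 137.7]), array([75., 27.]), np.float64(28.2)])
wrist 2 (1291, [array([621.3, 138. ]), array([77.1, 42.9]), np.float64(28.2)])
 cover (4247, [array([638., 103.]), array([21.4, 55.5]), np.float64(28.1)])
 cover (6874, [array([637.9, 102.9]), array([55.5, 79.5]), np.float64(28.2)])
cover [(array([636.5, 100.1, 143.2]), 0.94)]
box_seat [(array([642.9,  99.6, 187.2]), 0.67)]
scene 48 (375, [array([642.9,  94.7]), array([77. , 80.4]), np.float64(28.2)])
scene 2 (495, [array([641.2,  98.8]), array([ 78.5, 126.2]), np.float64(29.0)])
 cover (117, [array([646.3,  85.9]), array([20.1, 23.8]), np.float64(27.5)])
 cover (537, [array([639.7,  99.3]), array([59.8, 78.6]), np.float64(27.9)])
cover [(array([643.2, 105.2, 142.9]), 0.57)]
box_seat [(array([640.5, 102.6,  46.7]), 0.8)]
top 48 0
top 2 0
 cover 0
 cover 0
cover []
box_seat []
```

View pics/c3.png

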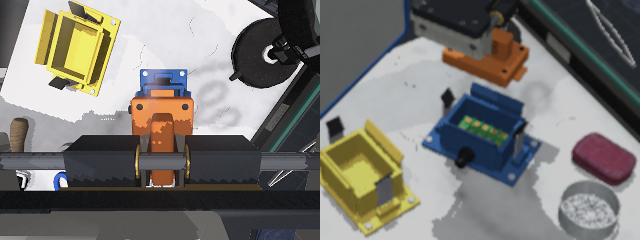

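The cover hangs over the box, parallel to it (28.2° each). It needs small offsets: about +1.3 mm on tool y and -1.5 mm on tool x. I'll lower it to just above the clips and check again.

```bash
python3 -m handwheel '{"fingers":[1,1,1,1,1,1],"linear":[[-0.15,0.13,2],[-0.15,0.13,5],[-0.15,0.13,6.6],[-0.15,0.13,7.3],[-0.15,0.13,7.3],[-0.15,0.13,7.3]],"twist":[0,0,0,0,0,0]}' 50; python3 - <<'E'
from h import *
o,M=state()
u=np.array([.881,.4726]);v=np.array([-.4726,.881])
for n in('wrist','scene'):
    f=bot.grab_frame(n);w,h=cloud(f)
    cv2.imwrite(f'pics/{n}4.png',f['img'][:,:,::-1])
    n1=(np.hypot(w[...,0]-641,w[...,1]-100)<85);bl=(h[...,1]>110)&(h[...,0]>85)&(h[...,0]<130)
    og=(h[...,0]>5)&(h[...,0]<18)&(h[...,1]>120)&n1
    for nm,m in(('foot',n1&bl&(w[...,2]>2)&(w[...,2]<14)),('wall',n1&bl&(w[...,2]>48)&(w[...,2]<75)),('body',og&(w[...,2]>78)&(w[...,2]<97)),('rib',og&(w[...,2]>110)&(w[...,2]<125))):
        q=w[m][:,:2]
        if len(q)>8:print(n,nm,len(q),'u',np.percentile(q@u,[.5,99.5]).round(1),'v',np.percentile(q@v,[.5,99.5]).round(1),rect(w,m)[1][2])
a=cv2.imread('pics/wrist4.png')[130:370,220:540];b=cv2.resize(cv2.imread('pics/scene4.png')[170:280,300:420],(393,360))
cv2.imwrite('pics/c4.png',np.hstack([cv2.resize(a,(400,300)),b[:300]]))
E
```

```text
time: 8.05
tool_pos: [642.7, 100.4, 115.4]
orientation: [0.513, 0.858, 0.0, 0.0]
ft_force: [0.6, -0.2, -1.2]
opening: 17.7
grip_force: 50.0
t 8.05 pos [642.7 100.4 115.4] yaw_y 28.22 z [ 0.001  0.    -1.   ] ft [ 0.6 -0.2 -1.2] op 17.7 grip 50.0
wrist foot 2453 u [574.2 650.8] v [-184.4 -150.4] 27.6
wrist wall 832 u [574.5 650.4] v [-217.6 -159.1] 28.7
wrist body 7132 u [585.9 640.6] v [-248.  -173.9] 28.2
wrist rib 4369 u [603.4 622.3] v [-240.5 -185.9] 28.7
scene foot 491 u [572.6 648.5] v [-278.4 -152.8] 29.7
scene wall 156 u [573.3 606.7] v [-259.5 -179.8] 52.9
scene body 506 u [583.4 638.3] v [-257.1 -178.1] 66.5
scene rib 105 u [602.2 619.6] v [-244.6 -224.6] 34.9
```

View pics/c4.png

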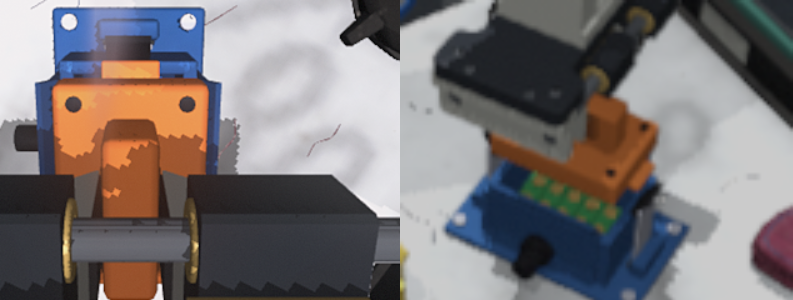

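Across and along the box, cover and foot agree within 1 mm, so I'll press down slowly.

```bash
python3 -m handwheel '{"fingers":[1,1,1,1,1,1,1,1,1,1,1],"linear":[[0,0,0.6],[0,0,1.1],[0,0,1.4],[0,0,1.6],[0,0,1.8],[0,0,2.0],[0,0,2.2],[0,0,2.4],[0,0,2.6],[0,0,2.7],[0,0,2.7]],"twist":[0,0,0,0,0,0,0,0,0,0,0]}' 60; python3 -c "from h import *;state()"
```

```text
time: 9.25
tool_pos: [641.6, 100.4, 88.0]
orientation: [0.513, 0.858, -0.0, -0.0]
ft_force: [-4.3, -0.0, 8.9]
opening: 17.7
grip_force: 60.0
t 9.25 pos [641.6 100.4  88. ] yaw_y 28.22 z [-0.001  0.    -1.   ] ft [-4.3 -0.   8.9] op 17.7 grip 60.0
```

```bash
python3 -m handwheel '{"fingers":[1,1,1,1,1],"linear":[[0,0,0.1],[0,0,0.2],[0,0,0.3],[0,0,0.3],[0,0,0.3]],"twist":[0,0,0,0,0]}' 60; python3 - <<'E'
from h import *
state()
u=np.array([.881,.4726]);v=np.array([-.4726,.881])
for n in('wrist','scene'):
    f=bot.grab_frame(n);w,h=cloud(f);cv2.imwrite(f'pics/{n}5.png',f['img'][:,:,::-1])
    n1=(np.hypot(w[...,0]-641,w[...,1]-100)<85)
    og=(h[...,0]>5)&(h[...,0]<18)&(h[...,1]>120)&n1
    for nm,m in(('body',og&(w[...,2]>54)&(w[...,2]<75)),('rib',og&(w[...,2]>84)&(w[...,2]<105))):
        q=w[m]
        if len(q)>8:print(n,nm,len(q),'z',np.percentile(q[:,2],[25,50,75]).round(1),'u',np.percentile(q[:,:2]@u,[.5,99.5]).round(1),'v',np.percentile(q[:,:2]@v,[.5,99.5]).round(1))
a=cv2.imread('pics/wrist5.png')[130:370,220:540];b=cv2.resize(cv2.imread('pics/scene5.png')[170:280,300:420],(393,360))
cv2.imwrite('pics/c5.png',np.hstack([cv2.resize(a,(400,300)),b[:300]]))
E
```

```text
time: 9.75
tool_pos: [641.6, 100.4, 87.9]
orientation: [0.513, 0.858, 0.001, -0.0]
ft_force: [-15.2, -1.6, 37.4]
opening: 17.3
grip_force: 60.0
t 9.75 pos [641.6 100.4  87.9] yaw_y 28.21 z [-0.     0.002 -1.   ] ft [-15.2  -1.6  37.4] op 17.3 grip 60.0
wrist body 7243 z [61.9 62.4 62.9] u [584.9 639.8] v [-252.7 -173.4]
wrist rib 4353 z [89.7 90.3 90.8] u [602.5 621.5] v [-240.  -185.3]
scene body 401 z [60.5 62.5 63.7] u [583.2 638.3] v [-256.3 -179.9]
scene rib 86 z [87.7 89.8 91.2] u [602.  618.7] v [-244.  -225.5]
```

View pics/c5.png

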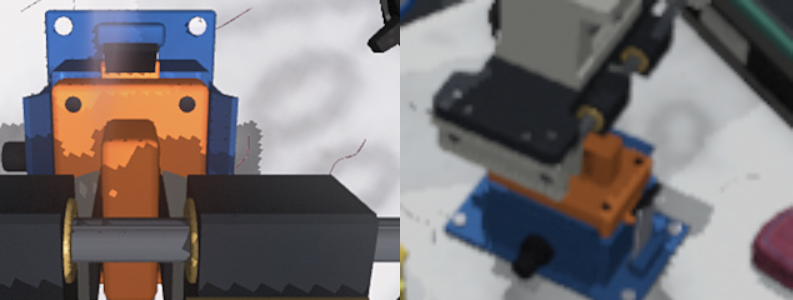

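The cover is down in the box, with the black noses over the lugs at both visible ends. Its body top is at 62.4 mm, as it was in the cradle. I'll ease the push slightly and confirm it's steady.

```bash
python3 -m handwheel '{"fingers":[1,1,1,1,1,1,1,1,1,1],"linear":[[0,0,-0.1],[0,0,-0.1],[0,0,-0.1],[0,0,-0.1],[0,0,-0.1],[0,0,-0.1],[0,0,-0.1],[0,0,-0.1],[0,0,-0.1],[0,0,-0.1]],"twist":[0,0,0,0,0,0,0,0,0,0]}' 60; python3 -c "from h import *;state()"
```

```text
time: 10.85
tool_pos: [641.6, 100.4, 87.9]
orientation: [0.513, 0.858, 0.0, -0.0]
ft_force: [-11.4, 0.0, 27.4]
opening: 17.6
grip_force: 60.0
t 10.85 pos [641.6 100.4  87.9] yaw_y 28.22 z [-0.     0.001 -1.   ] ft [-11.4   0.   27.4] op 17.6 grip 60.0
```

```bash
python3 -c "from h import *;state();print(bot.hand_in())"
```

```text
t 10.85 pos [641.6 100.4  87.9] yaw_y 28.22 z [-0.     0.001 -1.   ] ft [-11.4   0.   27.4] op 17.6 grip 60.0
the job is handed in; nothing more can be done
None
```

The cover is seated fully home on the blue box, held at 60 N grip and pressed down with about 27 N; I handed the job in at 10.9 s, and the hand-in call returned no verdict.

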